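Seat the grinding cup on its hidden pin and hold it pressed

ROBOT

A 6-joint arm with a two-finger parallel gripper is mounted at the origin on the work surface. World frame = base frame: x ahead of the robot, y to its left, z up, the work surface at z = 0. Lengths are in m, angles in rad, forces in N, time in s.
With the tool pointing down it reaches from about 0.375 to 0.825 m from the base axis. Payload 5.5 kg.
Tool frame: the origin (TCP) lies midway between the tips of the shut fingers; the grasp point (between the pads) lies 19 mm behind it; z points along the fingers, y is the line along which they close (so a half turn about z gives the same grasp; the last joint's range is limited). The gripper opens to 85 mm and grips with 20 to 120 N. Pads are 22 mm wide; open, the fingers measure 114 mm over their backs; the gripper's body (76 mm by 85 mm) begins 54 mm behind the grasp point. The pads swing forward as they close: fully open they stand 13 mm farther back than shut.
Start: joints at [-1.315, 0.314, -0.047, 1.21, 0, 1.571], TCP at [0.152, -0.58, 0.231] pointing down, gripper open.
Joint ranges: [-2.67, 2.67], [-0.69, 1.73], [-1.03, 1.25], [-2.08, 2.16], [-1.42, 1.45], [-3.14, 3.14]. Speed limits (rad/s): [2.39, 2.39, 3.01, 3.14, 3.14, 3.14].

INTERFACE

Orientations are given as a unit quaternion [w, x, y, z].
In Python, from station import env gives the robot as it stands.
- The arm moves only by the shell command python3 -m creep 'ROWS'. ROWS is JSON, a list that holds one entry, the list of rows, each a list of 7 numbers: the turn, a rotation vector about the tool's x, y, z in degrees, then the shift along the tool's x, y, z in mm, then the finger opening in mm, from 0 to 85.4. A call has 1 to 5 rows; each row shifts and turns the commanded pose from where the row before left it, along the tool's axes as they then stand; what a row does not reach is not made up. A row lasts 1/12 s, in which the tool goes at most 41.7 mm and 7.16 degrees, less where a joint would pass 70% of its speed; a pose out of reach is approached as far as the arm can. A call with a gripper value outside its range is refused whole. The fingers move at their own pace and stop on an object; the grip force is fixed at half the most. Time passes only in rows, so rows that do not move let the fingers close. It gives the time, the measured TCP pose, the force, the opening and the grip force at its end, in the units of the state.
- env.get_state(): the state, without advancing time (a new reading comes with each control period).
- env.read_camera(name): name is "side" or "top"; returns a dict with "color" (420x560x3 uint8, red, green, blue), "mtx" (3x3 intrinsics, pixels), "world_to_cam" (4x4, takes a point from world to camera coordinates). Camera axes: x right, y up, looking along -z (the intrinsics and any distortion apply to the point x, -y, -z); pixel columns grow to the right and rows downward; lengths in m; the calibration is good to about 2 mm. A picture is of the moment at which its call begins. There is no depth.
- env.sign_off(): hands the job in; it is judged then, once.
The state is a dict: "time_s": time; "joint_positions": joint angles; "joint_velocities": joint speeds; "tau": joint torques, N m; "tool_pos": TCP position; "tool_rot": TCP orientation; "contact_force": force on the tool from outside, world axes, zero at the start; "wrist_torque": the same for the moment, N m; "width": finger opening in m; "grasp_force": force on a finger pad.
Only numpy, scipy, OpenCV 4.12 (cv2) and the standard library are available. Lean on these libraries where they do the work, as an engineer would, in place of code of your own. Each camera call takes 0.05 s, during which the arm holds its last target. There are 200 camera calls.

TASK

Pick up the steel grinding cup with the green top and bring it over the push-to-run grinder; slide it about on the pin as needed until the socket hidden in its underside drops over the pin of the grinder's sprung plate and it sits flat on the plate. Then press the cup, and the plate with it, all the way down and keep it held down there in the gripper: finish while still holding it pressed. Leave the other things on the counter where they stand.

Things in the scene. Friction and masses are not known exactly. Their poses are not given: they have to be found in the camera images.
- cup: loose closed grinding cup standing upright: steel cylinder 56 mm in diameter and 104 mm tall (straight-sided from the bottom to 96 mm) with a black foot and a green band and green domed end at the top (84 to 104 mm above the bottom); mass about 0.3 kg. Origin: centre of its underside, z axis up through its top. In the underside, centred on the origin and unseen from above, is a round blind socket 14.5 mm in diameter and 16 mm deep
- grinder: motor base of the grinder, black and steel, round, 132 mm in diameter at the foot and 120 mm above, fixed to the counter, with a small green badge on its -x side. Origin: centre of its underside on the counter. A fixed steel collar (inner diameter 96 mm) stands round the plate; the collar's top edge is 108 mm above the origin
- plate_top (a point): centre of the flat upper face of the grinder's sprung grey plate (diameter 88 mm), at the root of the pin; 100 mm above the counter while the plate is up, moves with the plate; z axis up
- pin_tip (a point): tip of the orange locating pin that stands upright at the middle of the plate and moves with it: 12 mm in diameter, 12 mm tall, its top 3 mm tapered to 7 mm; hidden from the front by the collar, seen from above
- plate (a joint): downward travel of the sprung plate in m: 0 = up at rest, 0.008 = fully down on its stop. It starts to give under a load of about 7 N (the cup's own weight does not move it) and needs about 14 N to be fully down, springing back when let go. It also gives if the cup is pushed on top of the pin without being seated
- jar: bystander: glass jar with white lid, 60 mm in diameter, 105 mm tall; origin at the centre of its underside
- can: bystander: blue-labelled can, 66 mm in diameter, 100 mm tall; origin at the centre of its underside
- mug: bystander: blue mug, 80 mm in diameter, 90 mm tall, handle on its +y side; origin at the centre of its underside
- mill: bystander: dark wooden pepper mill, 52 mm in diameter, 135 mm tall; origin at the centre of its underside
- bowl: bystander: white bowl, 110 mm in diameter, 50 mm tall; origin at the centre of its underside
- spoon: bystander: wooden spoon 220 mm long lying on the counter along its x axis

How it is judged:
At the end, for the whole second after the job is handed in: cup on the pin: centred within 3 mm, underside within 2.5 mm of the plate, upright within 0.06 rad, still; plate down more than 6 of its 8 mm; fingers on the cup (over 2 N), cup pressing on the plate over 6 N; every bystander within 30 mm of its start and not tipped (horizontal distance between cup and plate_top below 0.003 m and z of cup in the frame of plate_top between -0.003 and 0.0025 m and angle between cup's own z axis and vertical below 0.06 rad and value of joint plate above 0.006 m and contact force between the fingers and cup above 2 N and contact force between cup and grinder above 6 N and linear speed of cup below 0.01 m/s and not (distance of jar from where it was at the start of the episode above 0.03 m) and not (angle between jar's own z axis and vertical above 0.35 rad) and not (distance of can from where it was at the start of the episode above 0.03 m) and not (angle between can's own z axis and vertical above 0.35 rad) and not (distance of mug from where it was at the start of the episode above 0.03 m) and not (angle between mug's own z axis and vertical above 0.35 rad) and not (distance of mill from where it was at the start of the episode above 0.03 m) and not (angle between mill's own z axis and vertical above 0.35 rad) and not (distance of bowl from where it was at the start of the episode above 0.03 m) and not (angle between bowl's own z axis and vertical above 0.35 rad) and not (distance of spoon from where it was at the start of the episode above 0.03 m)); the arm keeps its last pose, push and grip.
It fails at once if a bystander is shoved more than 30 mm or tipped over (distance of any of jar, can, mug, mill, bowl, spoon from where it was at the start of the episode above 0.03 m or angle between any of jar, can, mug, mill, bowl's own z axis and vertical above 0.35 rad).
It also fails if it takes over 45 s, if anything falls off the work surface, if the arm or the gripper's body presses on something with over 40 N, if the wrist force passes 120 N, or if a joint passes its speed limit or range.

## Working session

There is one attempt and no reset: what is moved stays moved. The work goes in short steps, Python scripts to look and compute and a shell command to move; the robot and the scene stay as the last step left them, time stands still between calls to the robot, and variables do not carry over. Pictures are saved under pics/ and viewed, at most 10 in all, crops included, and the job is handed in when it is done.

```bash
mkdir -p pics; ls
python3 - <<'E'
from station import env
import cv2,json,numpy as np
s=env.get_state()
print({k:np.round(v,3).tolist() for k,v in s.items()})
for n in("side","top"):
    r=env.read_camera(n); cv2.imwrite(f"pics/{n}0.png",r["color"][:,:,::-1]); print(n,r["mtx"].tolist(),np.round(r["world_to_cam"],4).tolist(),[k for k in r])
E
```

```text
pics
{'time_s': 0.0, 'joint_positions': [-1.315, 0.314, -0.048, 1.21, -0.0, 1.571], 'joint_velocities': [0.0, -0.001, -0.001, 0.001, 0.0, 0.001], 'tau': [-0.003, -53.959, 33.975, 0.019, -0.0, -0.0], 'tool_pos': [0.152, -0.58, 0.23], 'tool_rot': [-0.001, 0.992, 0.128, -0.0], 'contact_force': [0.047, -0.575, 0.468], 'wrist_torque': [-0.028, 0.004, -0.002], 'grasp_force': 0.0, 'width': 0.086}
side [[398.4530462772414, 0.0, 284.4069787382981], [0.0, 398.4530462772414, 208.32064555483598], [0.0, 0.0, 1.0]] [[-0.7319, -0.6814, 0.0024, 0.4063], [0.4889, -0.5226, 0.6984, -0.3318], [-0.4747, 0.5124, 0.7157, -1.0946], [0.0, 0.0, 0.0, 1.0]] ['color', 'mtx', 'world_to_cam']
top [[459.6966892239802, 0.0, 274.2024201158036], [0.0, 459.6966892239802, 207.8932611648434], [0.0, 0.0, 1.0]] [[0.0193, -0.9997, 0.014, 0.0002], [0.9899, 0.0211, 0.1404, -0.566], [-0.1406, 0.0112, 0.99, -1.4732], [0.0, 0.0, 0.0, 1.0]] ['color', 'mtx', 'world_to_cam']
```

View pics/top0.png

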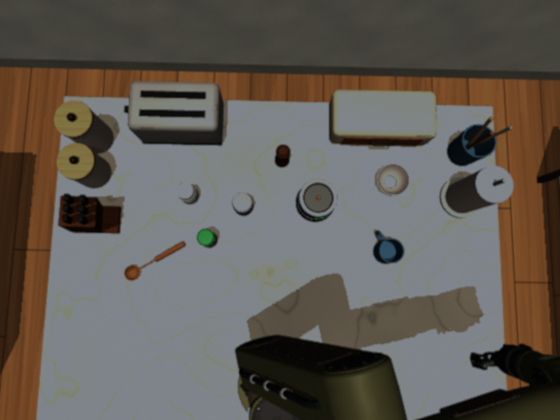

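View pics/side0.png

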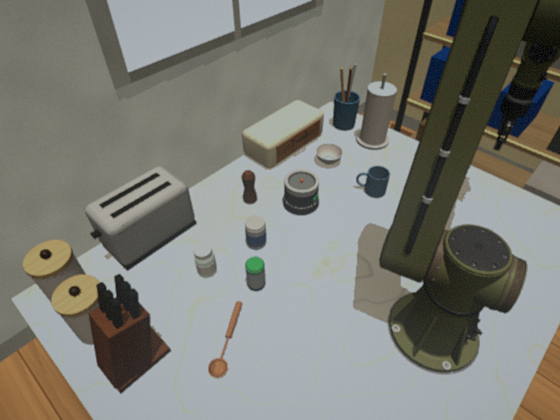

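The top view shows the cup's green top at (206,238), the grinder at (317,200) with its pin at its middle, the jar at (188,192), the can at (243,204), the mill at (283,155), the bowl at (392,180), the mug at (388,250) and the spoon at (155,260). The side view shows the cup's top at (255,265) and the pin at about (301,181).

```bash
cat > h.py <<'E'
from station import env
import cv2,numpy as np
def cam(n):
    r=env.read_camera(n); return r["color"],r["mtx"],r["world_to_cam"]
def ray(K,T,uv):
    d=np.array([(uv[0]-K[0,2])/K[0,0],-(uv[1]-K[1,2])/K[1,1],-1.])
    R=T[:3,:3]; return -R.T@T[:3,3],R.T@d
def onz(K,T,uv,z):
    o,d=ray(K,T,uv); return o+d*(z-o[2])/d[2]
def proj(K,T,p):
    c=T[:3,:3]@np.array(p)+T[:3,3]; return np.array([K[0,0]*c[0]/-c[2]+K[0,2],-K[1,1]*c[1]/-c[2]+K[1,2]])
def tri(a,b):
    (o,d),(p,e)=a,b; t=np.linalg.lstsq(np.c_[d,-e],p-o,rcond=None)[0]
    x,y=o+d*t[0],p+e*t[1]; return (x+y)/2,np.linalg.norm(x-y)
def blob(c,lo,hi,box):
    h=cv2.cvtColor(c,cv2.COLOR_RGB2HSV); m=cv2.inRange(h,np.array(lo),np.array(hi))
    k=np.zeros_like(m); x0,y0,x1,y1=box; k[y0:y1,x0:x1]=m[y0:y1,x0:x1]
    n,l,s,ce=cv2.connectedComponentsWithStats(k)
    i=1+np.argmax(s[1:,4]); return ce[i],s[i]
E
python3 - <<'E'
from h import *
C={n:cam(n) for n in("top","side")}
G=((45,120,50),(80,255,255)); O=((3,110,60),(22,255,255))
bx={"top":((190,220,225,255),(305,185,330,212)),"side":((240,250,272,280),(288,172,315,192))}
R=[{},{}]
for n,(c,K,T) in C.items():
    for i,(m,z) in enumerate(((G,.098),(O,.108))):
        p,s=blob(c,*m,bx[n][i]); R[i][n]=ray(K,T,p); print(n,i,p.round(1),s,onz(K,T,p,z).round(4))
for r in R: print(tri(r["top"],r["side"]))
c,K,T=C["top"]
for nm,uv,z in(("jar",(188,192),.105),("can",(243,204),.1),("mill",(283,155),.13),("mug",(389,250),.09),("bowl",(392,180),.04),("spoon1",(185,244),.01),("sp2",(132,272),.01)):print(nm,onz(K,T,uv,z).round(3))
a=cv2.resize(C["top"][0][170:270,150:350],(800,400),interpolation=2)
b=cv2.resize(C["side"][0][160:310,230:330],(400,600),interpolation=2)
cv2.imwrite("pics/t1.png",a[:,:,::-1])
E
```

```text
top 0 [205.7 237.1] [197 229  18  17 221] [0.4607 0.2249 0.098 ]
top 1 [317.6 197.4] [316 196   4   4  13] [ 0.5926 -0.1239  0.108 ]
side 0 [254.4 264.2] [246 257  17  16 193] [0.4591 0.2279 0.098 ]
side 1 [301.1 180.1] [300 179   3   3   8] [ 0.591  -0.1218  0.108 ]
(array([0.46123922, 0.22573971, 0.09377003]), np.float64(0.0006657918858002102))
(array([ 0.59302658, -0.12426412,  0.10516395]), np.float64(4.686484368358644e-05))
jar [0.601 0.285 0.105]
can [0.568 0.111 0.1  ]
mill [ 0.722 -0.012  0.13 ]
mug [ 0.432 -0.352  0.09 ]
bowl [ 0.668 -0.379  0.04 ]
spoon1 [0.443 0.304 0.01 ]
sp2 [0.348 0.473 0.01 ]
```

View pics/t1.png

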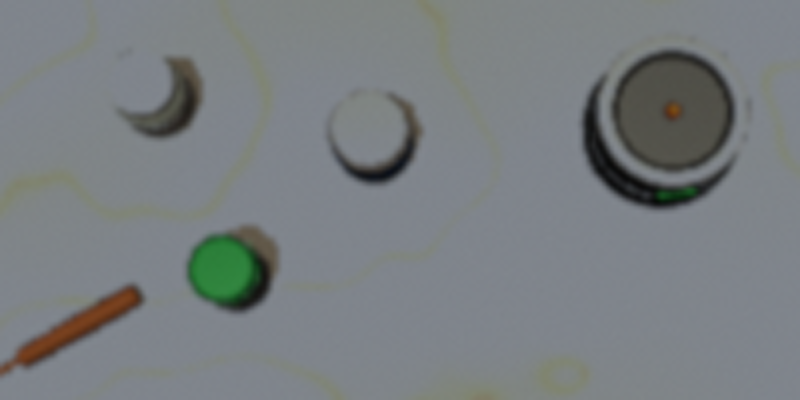

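The crop shows the green cup top at (225,270), the pin at (672,110), the can at (370,130) and the jar at (145,90), so there is free space round the cup. The cup is at about (0.460, 0.226) and the pin at about (0.592, -0.123). I'll swing round in an arc with the gripper open.

```bash
python3 -m creep '[[[0,0,-4,40,0,0,85],[0,0,-4,40,0,0,85],[0,0,-4,40,0,0,85],[0,0,-4,40,0,0,85],[0,0,-4,40,0,0,85]]]'
python3 -m creep '[[[0,0,-4,40,0,0,85],[0,0,-4,40,0,0,85],[0,0,-4,40,0,0,85],[0,0,-4,40,0,0,85],[0,0,-4,40,0,0,85]]]'
```

```text
time_s: 0.62
tool_pos: [0.337, -0.5031, 0.231]
tool_rot: [-0.0, 0.954, 0.299, 0.0]
contact_force: [-0.0, -0.4, 0.6]
width: 0.0854
grasp_force: 0.0
time_s: 1.03
tool_pos: [0.4832, -0.3675, 0.231]
tool_rot: [-0.0, 0.888, 0.461, -0.0]
contact_force: [0.8, -0.0, 0.6]
width: 0.085
grasp_force: 0.0
```

```bash
python3 -m creep '[[[0,0,-4,40,0,0,85],[0,0,-4,40,0,0,85],[0,0,-4,40,0,0,85],[0,0,-4,40,0,0,85],[0,0,-4,40,0,0,85]]]'
python3 -m creep '[[[0,0,-4,40,0,0,85],[0,0,-4,40,0,0,85],[0,0,-4,40,0,0,85],[0,0,-4,40,0,0,85],[0,0,-4,40,0,0,85]]]'
python3 -m creep '[[[0,0,-4,30,-10,0,85],[0,0,-4,30,-10,0,85],[0,0,-4,20,-10,0,85],[0,0,0,0,0,0,85],[0,0,0,0,0,0,85]]]'
cat >> h.py <<'E'
from scipy.spatial.transform import Rotation as Ro
def togo(target):
    s=env.get_state(); q=s["tool_rot"]; R=Ro.from_quat([q[1],q[2],q[3],q[0]])
    print("t",round(s["time_s"],2),"tcp",np.round(s["tool_pos"],4),"go mm(tool)",(1000*R.inv().apply(np.array(target)-s["tool_pos"])).round(1),
     "z",R.as_matrix()[:,2].round(4),"F",np.round(s["contact_force"],1),"w",round(s["width"],4),"g",round(s["grasp_force"],1),"j6",round(s["joint_positions"][5],2))
    return R
E
python3 -c "
from h import *
togo([.460,.226,.046])"
```

```text
time_s: 1.45
tool_pos: [0.5741, -0.1904, 0.231]
tool_rot: [0.0, 0.794, 0.608, 0.0]
contact_force: [0.2, 0.2, 0.3]
width: 0.0849
grasp_force: 0.0
time_s: 1.87
tool_pos: [0.5989, 0.0072, 0.231]
tool_rot: [-0.0, 0.677, 0.736, 0.0]
contact_force: [0.2, 0.3, -1.2]
width: 0.085
grasp_force: 0.0
time_s: 2.28
tool_pos: [0.5572, 0.0807, 0.2313]
tool_rot: [0.0, 0.597, 0.803, -0.0]
contact_force: [0.6, 0.5, -0.6]
width: 0.0846
grasp_force: 0.0
t 2.28 tcp [0.5572 0.0807 0.2313] go mm(tool) [167.2 -51.2 185.3] z [-0.e+00 -3.e-04 -1.e+00] F [ 0.6  0.5 -0.6] w 0.0846 g 0.0 j6 1.42
```

```bash
python3 -m creep '[[[0,0,0,34,-10,0,85],[0,0,0,34,-10,0,85],[0,0,0,33,-10,0,85],[0,0,0,33,-10,0,85],[0,0,0,33,-11,0,85]]]'
python3 -m creep '[[[0,0,0,0,0,25,85],[0,0,0,0,0,25,85],[0,0,0,0,0,25,85],[0,0,0,0,0,15,85],[0,0,0,0,0,0,85]]]'
python3 - <<'E'
from h import *
togo([.460,.226,.046])
c=cam("side")[0];d=cam("top")[0]
a=np.hstack([cv2.resize(c[200:320,190:310],(400,400)),cv2.resize(d[180:280,160:260],(400,400))])
cv2.imwrite("pics/g1.png",a[:,:,::-1])
E
```

```text
time_s: 2.7
tool_pos: [0.4612, 0.2254, 0.2313]
tool_rot: [0.0, 0.599, 0.801, 0.0]
contact_force: [0.0, 0.1, 0.3]
width: 0.0854
grasp_force: 0.0
time_s: 3.12
tool_pos: [0.4595, 0.2233, 0.1379]
tool_rot: [-0.001, 0.598, 0.801, -0.003]
contact_force: [0.3, 0.2, 0.4]
width: 0.085
grasp_force: 0.0
t 3.12 tcp [0.4595 0.2233 0.1379] go mm(tool) [ 2.6  1.7 91.9] z [-0.0048 -0.0028 -1.    ] F [0.3 0.2 0.4] w 0.085 g 0.0 j6 1.73
```

View pics/g1.png

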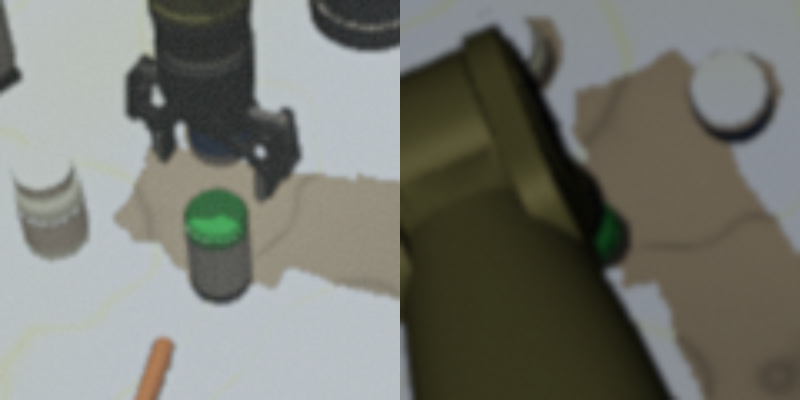

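The left half (side view) shows the open fingers straddling the green cup at (217,220), and the right half shows the arm over it with the can clear. The gripper is centred, so I'll descend and close.

```bash
python3 -m creep '[[[0,0,0,3,2,20,85],[0,0,0,0,0,20,85],[0,0,0,0,0,20,85],[0,0,0,0,0,20,85],[0,0,0,0,0,12,85]]]'
python3 -m creep '[[[0,0,0,0,0,0,50],[0,0,0,0,0,0,50],[0,0,0,0,0,0,50],[0,0,0,0,0,0,45],[0,0,0,0,0,0,45]]]'
python3 -m creep '[[[0,0,0,0,0,0,40],[0,0,0,0,0,0,40],[0,0,0,0,0,0,40],[0,0,0,0,0,0,40],[0,0,0,0,0,0,40]]]'
python3 -c "
from h import *
togo([.460,.226,.046])"
```

```text
time_s: 3.63
tool_pos: [0.4632, 0.2285, 0.0492]
tool_rot: [0.0, 0.598, 0.802, 0.0]
contact_force: [-1.5, 0.4, -0.1]
width: 0.085
grasp_force: 0.0
time_s: 4.05
tool_pos: [0.4631, 0.229, 0.0509]
tool_rot: [0.001, 0.597, 0.802, 0.001]
contact_force: [-3.1, -1.9, 6.6]
width: 0.0553
grasp_force: 62.7
time_s: 4.47
tool_pos: [0.4631, 0.229, 0.051]
tool_rot: [0.001, 0.597, 0.802, 0.001]
contact_force: [-2.1, -2.1, 6.8]
width: 0.0554
grasp_force: 62.7
t 4.47 tcp [0.4631 0.229  0.051 ] go mm(tool) [-2.  -3.8  5. ] z [ 2.2e-03  8.0e-04 -1.0e+00] F [-2.1 -2.1  6.8] w 0.0554 g 62.7 j6 1.74
```

```bash
python3 -m creep '[[[0,0,0,0,0,-25,40],[0,0,0,0,0,-25,40],[0,0,0,0,0,-25,40],[0,0,0,0,0,-25,40],[0,0,0,0,0,-20,40]]]'
python3 -m creep '[[[0,0,0,0,0,0,40],[0,0,0,0,0,0,40]]]'
python3 - <<'E'
from h import *
R=togo([.592,-.123,.17])
for n in("top","side"):
    c,K,T=cam(n); s=env.get_state(); p=s["tool_pos"]; u=proj(K,T,[p[0],p[1],p[2]+.05]).astype(int)
    try:
        b,st=blob(c,(45,120,50),(80,255,255),(u[0]-40,u[1]-40,u[0]+40,u[1]+40)); print(n,b,st,onz(K,T,b,.098+.119))
    except Exception as e: print(n,e)
    if n=="side": cv2.imwrite("pics/s2.png",cv2.resize(c[u[1]-60:u[1]+60,u[0]-60:u[0]+60],(600,600))[:,:,::-1])
E
```

```text
time_s: 4.88
tool_pos: [0.4629, 0.2289, 0.1719]
tool_rot: [0.001, 0.597, 0.802, 0.001]
contact_force: [0.6, 1.2, -2.5]
width: 0.0551
grasp_force: 63.9
time_s: 5.05
tool_pos: [0.4633, 0.2292, 0.1705]
tool_rot: [0.001, 0.597, 0.802, 0.002]
contact_force: [-0.3, 0.8, -3.4]
width: 0.055
grasp_force: 64.0
t 5.05 tcp [0.4633 0.2292 0.1705] go mm(tool) [-374.3   22.4    0.4] z [ 0.0032  0.0015 -1.    ] F [-0.3  0.8 -3.4] w 0.055 g 64.0 j6 1.74
top attempt to get argmax of an empty sequence
side [248.32758621 237.44827586] [243 233  13  10  58] [0.46509077 0.23564167 0.217     ]
```

View pics/s2.png

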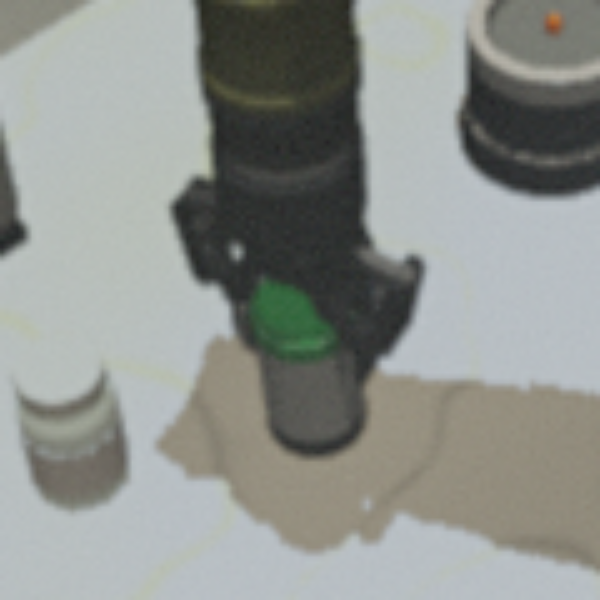

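The cup hangs upright between the fingers, with the foot's bottom at (315,450) in the crop. The grinder's pin is at (553,22). I'll carry it over the grinder.

```bash
python3 -m creep '[[[0,0,0,-20,1,-10,40],[0,0,0,-40,2.5,-10,40],[0,0,0,-40,2.5,0,40],[0,0,0,-40,2.5,0,40],[0,0,0,-40,2.5,0,40]]]'
python3 -m creep '[[[0,0,0,-40,2.5,0,40],[0,0,0,-40,2.5,0,40],[0,0,0,-40,2.5,0,40],[0,0,0,-40,2,0,40],[0,0,0,-30,2,0,40]]]'
python3 -m creep '[[[0,0,0,-5,0,0,40],[0,0,0,0,0,0,40],[0,0,0,0,0,0,40]]]'
python3 - <<'E'
from h import *
R=togo([.592,-.123,.19])
c,K,T=cam("side");p=env.get_state()["tool_pos"]
u=proj(K,T,[p[0],p[1],p[2]]).astype(int); x0,y0=u[0]-40,u[1]-40
print(x0,y0)
cv2.imwrite("pics/s3.png",cv2.resize(c[y0:y0+80,x0:x0+80],(640,600)if 0 else (600,600),interpolation=0)[:,:,::-1])
q=p-[0,0,.051]
for d in([0,0],[.01,0],[0,.01]):
    pts=np.array([proj(K,T,q+[d[0]+.028*np.cos(t),d[1]+.028*np.sin(t),0]) for t in np.linspace(0,6.28,100)])
    print(d,"umin/max,vmax",pts[:,0].min().round(2),pts[:,0].max().round(2),pts[:,1].max().round(2))
E
```

```text
time_s: 5.57
tool_pos: [0.5235, 0.0577, 0.1876]
tool_rot: [-0.001, 0.597, 0.802, -0.001]
contact_force: [1.0, -0.1, -2.3]
width: 0.0553
grasp_force: 64.1
time_s: 5.98
tool_pos: [0.5893, -0.1225, 0.187]
tool_rot: [-0.001, 0.598, 0.802, -0.001]
contact_force: [1.2, 1.2, -3.0]
width: 0.0551
grasp_force: 64.1
time_s: 6.23
tool_pos: [0.5899, -0.1239, 0.1874]
tool_rot: [-0.002, 0.598, 0.802, -0.0]
contact_force: [-0.0, 0.7, -3.4]
width: 0.055
grasp_force: 64.1
t 6.23 tcp [ 0.5899 -0.1239  0.1874] go mm(tool) [ 0.2  2.2 -2.6] z [-0.0032  0.0013 -1.    ] F [-0.   0.7 -3.4] w 0.055 g 64.1 j6 1.07
262 121
[0, 0] umin/max,vmax 293.57 310.23 179.16
[0.01, 0] umin/max,vmax 291.37 307.97 177.79
[0, 0.01] umin/max,vmax 291.57 308.29 180.63
```

View pics/s3.png

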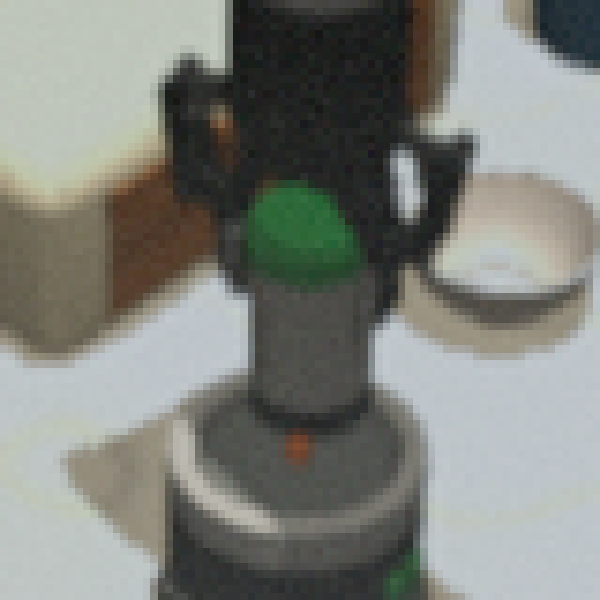

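The cup is over the grinder: foot edges at crop x of about 247 and 370, lowest point at y of about 432, and the pin still visible below it at (298,447). I'll refine this to sub-pixel before descending.

```bash
cat > m.py <<'E'
from h import *
from scipy.optimize import least_squares
def edges(g,v,a,b):
    r=g[v-1:v+2].mean(0).astype(float); d=np.abs(np.gradient(cv2.GaussianBlur(r[None],(5,1),1)[0])); o=[]
    for s in(a,b):
        k=np.arange(int(s)-4,int(s)+6); w=d[k]**3; o.append((k*w).sum()/w.sum())
    return o
def measure():
    p=env.get_state()["tool_pos"]; im=[cam("side") for _ in range(3)]; K,T=im[0][1:]
    g=np.mean([cv2.cvtColor(i[0],cv2.COLOR_RGB2GRAY).astype(float) for i in im],0)
    q=p-[0,0,.051]; t=np.linspace(0,2*np.pi,200); res=[]
    for h in(.012,.02,.028,.036):
        P=np.array([proj(K,T,q+[.028*np.cos(x),.028*np.sin(x),h]) for x in t]); a,b=P[:,0].min(),P[:,0].max()
        e=edges(g,int(round(P[P[:,0].argmin(),1])),a,b); res.append((np.mean(e)-(a+b)/2,e[1]-e[0]-(b-a)))
    P=np.array([proj(K,T,q+[.028*np.cos(x),.028*np.sin(x),0]) for x in t]); m=P[P[:,1].argmax()]
    col=g[:,int(m[0])-2:int(m[0])+3].mean(1)
    print("du,dw",np.round(res,2).tolist(),"foot vpred",m.round(2)); i=int(m[1]); print("col",i-6,col[i-6:i+6].round().tolist())
if __name__=="__main__": measure()
E
python3 m.py
```

```text
du,dw [[0.03, 1.2], [0.51, -0.5], [0.52, -0.63], [0.53, -0.33]] foot vpred [302.29 179.16]
col 173 [80.0, 80.0, 69.0, 48.0, 43.0, 55.0, 74.0, 82.0, 80.0, 79.0, 82.0, 82.0]
```

```bash
python3 -m creep '[[[0,0,0,3,2.5,8,40],[0,0,0,0,0,8,40],[0,0,0,0,0,3,40],[0,0,0,0,0,0,40],[0,0,0,0,0,0,40]]]'
python3 -m creep '[[[0,0,0,0,0,2,40],[0,0,0,0,0,2,40],[0,0,0,0,0,2,40],[0,0,0,0,0,0,40],[0,0,0,0,0,0,40]]]'
python3 -m creep '[[[0,0,0,0,0,1.5,40],[0,0,0,0,0,1.5,40],[0,0,0,0,0,0,40],[0,0,0,0,0,0,40]]]'
python3 -c "
from h import *
togo([.592,-.123,.163])"
```

```text
time_s: 6.85
tool_pos: [0.5923, -0.1203, 0.1698]
tool_rot: [-0.0, 0.597, 0.802, -0.0]
contact_force: [0.5, -0.6, -2.5]
width: 0.0549
grasp_force: 64.1
time_s: 7.27
tool_pos: [0.5926, -0.1207, 0.1642]
tool_rot: [-0.0, 0.597, 0.802, -0.0]
contact_force: [0.1, -0.1, -2.6]
width: 0.055
grasp_force: 64.1
time_s: 7.6
tool_pos: [0.5926, -0.1206, 0.1612]
tool_rot: [-0.0, 0.597, 0.802, -0.0]
contact_force: [0.2, -0.7, -1.9]
width: 0.0549
grasp_force: 64.1
t 7.6 tcp [ 0.5926 -0.1206  0.1612] go mm(tool) [-2.1 -1.2 -1.8] z [-2.e-04  0.e+00 -1.e+00] F [ 0.2 -0.7 -1.9] w 0.0549 g 64.1 j6 1.08
```

```bash
python3 -m creep '[[[0,0,0,0,0,1,40],[0,0,0,0,0,1,40],[0,0,0,0,0,0,40],[0,0,0,0,0,0,40]]]'
python3 -m creep '[[[0,0,0,0,0,1,40],[0,0,0,0,0,1,40],[0,0,0,0,0,0,40],[0,0,0,0,0,0,40]]]'
```

```text
time_s: 7.93
tool_pos: [0.593, -0.1208, 0.1596]
tool_rot: [0.0, 0.597, 0.802, 0.0]
contact_force: [1.2, -0.4, -1.8]
width: 0.0551
grasp_force: 64.1
time_s: 8.27
tool_pos: [0.5931, -0.1209, 0.1574]
tool_rot: [0.0, 0.597, 0.802, -0.0]
contact_force: [1.4, -1.5, -3.0]
width: 0.0551
grasp_force: 64.0
```

The underside is now about 5 mm below the pin tip with no upward force, so the pin has entered the socket. I'll keep going down.

```bash
python3 -m creep '[[[0,0,0,0,0,1,40],[0,0,0,0,0,1,40],[0,0,0,0,0,1,40],[0,0,0,0,0,0,40],[0,0,0,0,0,0,40]]]'
python3 -m creep '[[[0,0,0,0,0,1,40],[0,0,0,0,0,1,40],[0,0,0,0,0,1,40],[0,0,0,0,0,0,40],[0,0,0,0,0,0,40]]]'
```

```text
time_s: 8.68
tool_pos: [0.593, -0.1208, 0.1543]
tool_rot: [0.0, 0.597, 0.802, 0.0]
contact_force: [3.7, -2.8, -2.5]
width: 0.055
grasp_force: 64.0
time_s: 9.1
tool_pos: [0.593, -0.1207, 0.1513]
tool_rot: [0.0, 0.597, 0.802, 0.0]
contact_force: [4.0, -2.8, -1.2]
width: 0.0554
grasp_force: 63.9
```

```bash
python3 -m creep '[[[0,0,0,-0.8,0.6,1,40],[0,0,0,0,0,1,40],[0,0,0,0,0,1,40],[0,0,0,0,0,0,40],[0,0,0,0,0,0,40]]]'
python3 -m creep '[[[0,0,0,0,0,1,40],[0,0,0,0,0,1,40],[0,0,0,0,0,1,40],[0,0,0,0,0,0,40],[0,0,0,0,0,0,40]]]'
```

```text
time_s: 9.52
tool_pos: [0.5932, -0.1212, 0.1488]
tool_rot: [-0.0, 0.597, 0.802, 0.0]
contact_force: [-0.0, -1.3, 6.3]
width: 0.055
grasp_force: 64.4
time_s: 9.93
tool_pos: [0.5933, -0.1212, 0.1462]
tool_rot: [0.0, 0.597, 0.802, 0.0]
contact_force: [-0.2, -2.5, 8.5]
width: 0.0549
grasp_force: 64.5
```

```bash
python3 -m creep '[[[0,0,0,-0.3,0,1,40],[0,0,0,0,0,1,40],[0,0,0,0,0,1,40],[0,0,0,0,0,0,40],[0,0,0,0,0,0,40]]]'
python3 -m creep '[[[0,0,0,0,0,1,40],[0,0,0,0,0,1,40],[0,0,0,0,0,1,40],[0,0,0,0,0,0,40],[0,0,0,0,0,0,40]]]'
```

```text
time_s: 10.35
tool_pos: [0.5933, -0.1214, 0.1435]
tool_rot: [0.0, 0.597, 0.802, 0.0]
contact_force: [-1.9, -1.5, 11.5]
width: 0.055
grasp_force: 64.7
time_s: 10.77
tool_pos: [0.5933, -0.1217, 0.1427]
tool_rot: [0.001, 0.597, 0.802, 0.0]
contact_force: [-7.2, -0.5, 24.3]
width: 0.0551
grasp_force: 65.9
```

The downward travel has stopped 8.1 mm below first contact and the force has jumped to 24 N, so the plate is on its stop. One look to verify.

```bash
python3 -m creep '[[[0,0,0,0,0,0,40],[0,0,0,0,0,0,40],[0,0,0,0,0,0,40],[0,0,0,0,0,0,40]]]'
python3 - <<'E'
from h import *
togo([.592,-.123,.143])
c,K,T=cam("side"); cv2.imwrite("pics/s4.png",cv2.resize(c[130:230,250:350],(600,600),interpolation=2)[:,:,::-1])
E
```

```text
time_s: 11.1
tool_pos: [0.5934, -0.1217, 0.1427]
tool_rot: [0.001, 0.597, 0.802, 0.0]
contact_force: [-7.3, -1.2, 23.5]
width: 0.0549
grasp_force: 65.9
t 11.1 tcp [ 0.5934 -0.1217  0.1427] go mm(tool) [-0.9 -1.7 -0.3] z [ 1.6e-03 -6.0e-04 -1.0e+00] F [-7.3 -1.2 23.5] w 0.0549 g 65.9 j6 1.08
```

View pics/s4.png

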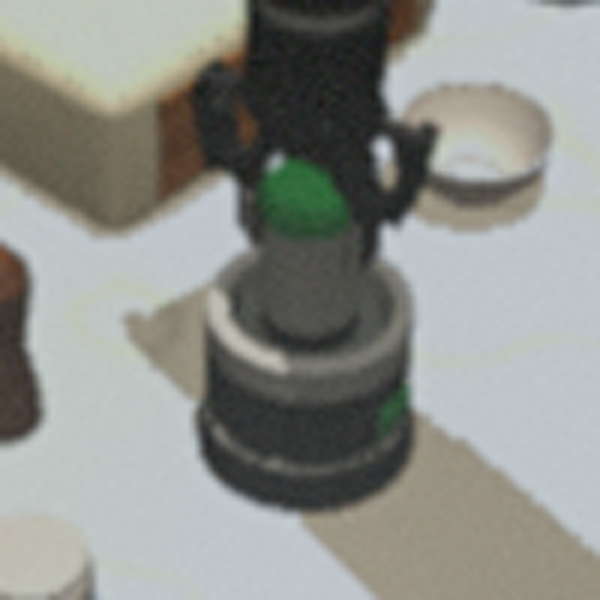

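The cup stands upright and centred inside the collar, with its foot at about (310,335), sunk on the lowered plate. The bystanders in view haven't moved. The force is steady at 23.5 N and the cup is still gripped, so I'm handing in.

```bash
python3 -c "
from station import env
print(env.sign_off())"
```

```text
the job is handed in; nothing more can be done
None
```

The cup is seated on the grinder's pin and, from the readings, fully pressed down (about 8 mm of travel, a steady 23 N or so) and still held in the gripper; I handed the job in at about 11 s, and the sign-off returned no verdict.

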